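# Switch the leak tester to the loaded port and start it

## Robot

A 6-joint arm with a two-finger parallel gripper is mounted at the origin on the work surface. World frame = base frame: x ahead of the robot, y to its left, z up, the work surface at z = 0. Lengths are in mm, angles in rad, forces in N, time in s.
With the tool pointing down it reaches from about 350 to 975 mm from the base axis. Payload 7.1 kg.
Tool frame: the origin (TCP) lies at the very end of the fingers, on their centre line; the grasp point (between the pads) lies 19 mm behind it (ctrl.tcp_to_grasp is the distance from the TCP to the grasp point, in mm); z points along the fingers, x is the direction in which the jaws open and shut, and the axes are right-handed (so a half turn about z gives the same grasp; the last joint's range is limited). The gripper opens to 88 mm and grips with 3 to 60 N. Pads are 20 mm wide; open, the fingers measure 115 mm over their backs; the gripper's body (75 mm by 178 mm) begins 61 mm behind the grasp point.
Start: joints at [1.235, 0.423, 1.63, -0, 1.089, -0.019], TCP at [194.673, 593.892, 222.675] pointing down, gripper open.
Joint ranges: [-3, 3], [-0.9, 2.11], [0.09, 2.58], [-1.31, 4.45], [0.11, 2.69], [-2.54, 2.54]. Speed limits (rad/s): [2.39, 2.39, 3.01, 3.14, 3.14, 3.14].

## Interface

Orientations are given as a rotation vector (axis times angle).
In Python, from workcell import get_obs, viewer, ctrl, masks_of gives the robot as it stands. The module is installed in compiled form; this text tells all that it offers.
- The arm moves only by the shell command python3 -m inch 'ROWS'. ROWS is JSON, a list of rows, each an object of numbers: "tx", "ty", "tz": the shift along the tool's x, y, z in cm; "ax", "ay", "az": the turn, a rotation vector about the tool's x, y, z in degrees; "jaw": the opening, from 0 (shut) to 1 (fully open). In form: [{"tx": .., "ty": .., "tz": .., "ax": .., "ay": .., "az": .., "jaw": ..}, ...]. A call has 1 to 12 rows; each row shifts and turns the commanded pose from where the row before left it, along the tool's axes as they then stand; what a row does not reach is not made up. A row lasts 1/8 s, in which the tool goes at most 62.5 mm and 10.7 degrees, less where a joint would pass 70% of its speed; a pose out of reach is approached as far as the arm can. A call is refused whole if a number of a shift passes 6.25 or a number of a turn 10.7, either way. A call with a gripper value outside its range is refused whole. The fingers move at their own pace and stop on an object; the grip force is fixed at half the most. Time passes only in rows, so rows that do not move let the fingers close. It gives the time, the measured TCP pose, the force and the opening at its end, in the units of the state.
- get_obs(): the state, without advancing time (a new reading comes with each control period).
- viewer.get_image(name): name is "scene" or "top" or "wrist"; returns (picture, depth): 420x560x3 uint8, red, green, blue; 420x560 float32, mm along the optical axis (not along the pixel's ray), 0 where there is no reading.
- viewer.get_calibration(name): a dict with "fx", "fy", "cx", "cy" (pixels), "distortion" ([k1, k2, p1, p2, k3] as OpenCV has them; the pictures are not rectified), "rvec" (rotation vector, rad) and "tvec" (3), from world to camera coordinates, as OpenCV has them. Camera axes: x right, y down, z forward; pixel columns grow to the right and rows downward; lengths in mm; the calibration is good to about 2 mm. A picture is of the moment at which its call begins: read the wrist's pose just before it. get_calibration takes no time and is no camera call; for the wrist camera it gives the pose at the moment of the call.
- ctrl.close_job(): hands the job in, once; it reports no verdict.
Trained networks look in the newest picture that a camera, given by its name, has taken for a name from the list of things; names that differ only in an ending like _2 or _b are one class to them, and where a whole thing is asked for, a point or a joint stands for the part that bears it (a point fixed in the world has none). Each returns a list of dicts, best first, with "score" (0 to 1); they miss things now and then, are a little off and sometimes report something else, mostly with a low value. They report only what shows in the picture. A call takes as long as a camera call. They do not tell look-alikes from the thing itself.
- masks_of(camera, thing): "pixels" (420x560 bool, what is visible of it) and "location" ([column, row] in pixels, amid what is visible of it).
The state is a dict: "t": time; "qpos": joint angles; "qvel": joint speeds; "joint_torque": joint torques, N m; "ee_pos": TCP position; "orientation": TCP orientation; "ft_force": force on the tool from outside, world axes, zero at the start; "moment": the same for the moment, N m; "width": finger opening in mm.
Only numpy, scipy, OpenCV 4.12 (cv2) and the standard library are available. Lean on these libraries where they do the work, as an engineer would, in place of code of your own. Each camera call takes 0.05 s, during which the arm holds its last target. There are 200 camera calls.

## Task

One port of the leak tester carries the tall open pipe coupling; the other three carry low caps. With a fingertip pressed gently on the big knurled dial, turn it from its closed position until its white pointer line clicks into the detent that points at the tall coupling, then press the start button all the way down, let it come back up and leave the tester. Nothing is to be gripped, lifted or pushed out of place: the coupling, the caps and the loose parts lying around all stay where they are.

Things in the scene. Friction and masses are not known exactly. Their poses are not given: they have to be found in the camera images.
- dial_top (a point): Centre of the top of the tester's black dial, on its vertical axis, 84 mm above the table. Its x axis lies along the white pointer line and turns with it; z up. The dial is a flat-topped disc 120 mm wide, knurled, too wide to grip. A closed fingertip pressed 4 to 6 mm down on its top, 35 to 48 mm from the axis, and moved along a circle about the axis carries it round by friction.
- dial (a joint): Dial angle, rad, positive counter-clockwise from above; starts near 0 = closed (pointer at the gauge, away from the robot). Detents every 36 degrees: -1.257, -0.628, 0, 0.628, 1.257; stops at +-1.45. It resists with up to 0.05 to 0.09 N m between detents; past half-way it falls into the next when let go. The four ports lie at the four detents other than 0, 122 mm from the axis.
- float (a joint): How far the dial is pressed down on its spring, in m: 0 = up, 0.008 = at its stop. It takes about 2.5 N to start and 1 N more per mm, about 10 N at the stop.
- tester: The fixed leak tester: grey box with a flat deck 50 mm above the table, 255 mm (x) by 340 mm (y). Origin on the dial's axis at table height, x away from the robot, y left. The deck spans x -108 to 148 mm. A fixed bezel ring, 140 mm across, surrounds the dial, 14 mm lower than its top. The pressure gauge, 30 mm radius, stands at x = 128 mm, 146 mm above the table.
- coupling_center (a point): Centre, half-way up, of the loose tall pipe coupling: an upright dark grey plastic tube, 48 mm outside diameter (54 mm at its collar), 64 mm tall, open on top, slipped over a low brass spigot on one of the four ports. Its top is 114 mm above the table. It is not to be moved.
- button_top (a point): Centre of the top of the round grey start button, 30 mm in diameter, in a black housing on the deck at the robot's side right-hand corner of the tester (about 135 mm from the dial's axis). Pressed straight down.
- button (a joint): Travel of the start button in m: 0 = up, 0.006 = fully down. A spring of about 5 N at full travel brings it back up.
- cap1: Low dark grey plastic cap, 48 mm in diameter, 24 mm tall, loose on one of the other ports; origin at the centre of its underside. To be left alone.
- cap2: Low dark grey plastic cap, 48 mm in diameter, 24 mm tall, loose on one of the other ports; origin at the centre of its underside. To be left alone.
- cap3: Low dark grey plastic cap, 48 mm in diameter, 24 mm tall, loose on one of the other ports; origin at the centre of its underside. To be left alone.
- bush: Loose stepped grey bush, 34 mm in diameter, 32 mm tall, standing on the tester's deck near its left edge; origin at its underside. To be left alone.
- gasket: Loose brick-red flat ring, 40 mm in diameter, 5 mm thick, lying on the deck at the robot's side, left; origin at its underside. To be left alone.
- elbow: Loose grey pipe elbow, 50 mm pipe, 80 mm tall, on the table left of the tester; origin under its upright leg. To be left alone.
- tape: Loose white roll of tape, 90 mm in diameter, 24 mm tall, lying on the table to the right; origin at its underside. To be left alone.
- flange: Loose grey pipe flange, 110 mm in diameter, 40 mm tall, on the table to the right; origin at its underside. To be left alone.
- nipple: Loose brass pipe nipple standing on the table to the left, 48 mm in diameter at its middle, 85 mm tall; origin at its underside. To be left alone.
Not all that is in view belongs to the job. What is shaped like the part that bears coupling_center but blue is not meant.

How it is judged:
By the outcome, as a careful person would: the job done as asked, in the order asked, and still so for the second after the job is handed in, with the robot touching nothing.
It also fails if it takes over 42 s, if anything falls off the work surface, if the arm or the gripper's body presses on something with over 40 N, if the wrist force passes 120 N, or if a joint passes its speed limit or range.

## Working session

There is one attempt and no reset: what is moved stays moved. The work goes in short steps, Python scripts to look and compute and a shell command to move; the robot and the scene stay as the last step left them, time stands still between calls to the robot, and variables do not carry over. Pictures are saved under pics/ and viewed, about 8 in all and at most 12, crops included, and the job is handed in when it is done.

```bash
mkdir -p pics
cat > h.py <<'E'
import numpy as np, cv2
from workcell import get_obs, viewer, ctrl, masks_of
def cal(n):
    c=viewer.get_calibration(n); K=np.array([[c['fx'],0,c['cx']],[0,c['fy'],c['cy']],[0,0,1.]])
    return K,np.array(c['distortion'],float),cv2.Rodrigues(np.array(c['rvec'],float))[0],np.array(c['tvec'],float)
def world(C,px,d):
    K,D,R,t=C; px=np.array(px,float).reshape(-1,1,2); u=cv2.undistortPoints(px,K,D)[:,0]
    d=np.atleast_1d(d)[:,None]; return (np.c_[u,np.ones(len(u))]*d-t)@R
def atz(C,px,z):
    K,D,R,t=C; px=np.array(px,float).reshape(-1,1,2); u=cv2.undistortPoints(px,K,D)[:,0]
    r=np.c_[u,np.ones(len(u))]@R; o=-R.T@t; return o+r*((z-o[2])/r[:,2])[:,None]
def proj(C,P):
    K,D,R,t=C; return cv2.projectPoints(np.array(P,float).reshape(-1,1,3),cv2.Rodrigues(R)[0],t,K,D)[0][:,0]
def save(n,im): cv2.imwrite('pics/'+n+'.png',im[:,:,::-1])
E
python3 - <<'E'
from h import *
im,d=viewer.get_image('top'); save('top0',im); C=cal('top')
for n in ['dial_top','coupling_center','button_top','cap1','tester','bush','gasket']:
    for m in masks_of('top',n)[:5]:
        p=m['pixels']&(d>0); ys,xs=np.nonzero(p)
        if len(xs)==0: continue
        W=world(C,np.c_[xs,ys],d[ys,xs]); print(n,round(m['score'],2),np.round(m['location']),len(xs),'med',W[:, :].mean(0).round(),'z',np.percentile(W[:,2],[5,50,95]).round(), 'x',np.percentile(W[:,0],[1,99]).round(),'y',np.percentile(W[:,1],[1,99]).round())
im2,_=viewer.get_image('scene'); save('scene0',im2)
o=get_obs(); print(o)
E
```

```text
dial_top 0.65 [286. 223.] 1275 med [551. -23.  83.] z [78. 83. 88.] x [494. 608.] y [-78.  32.]
coupling_center 0.64 [372. 165.] 243 med [ 754. -283.   43.] z [ 8. 45. 66.] x [732. 778.] y [-305. -260.]
coupling_center 0.62 [320. 195.] 194 med [ 625. -119.   98.] z [ 64. 103. 117.] x [601. 650.] y [-139.  -96.]
coupling_center 0.61 [381. 187.] 248 med [ 667. -313.   43.] z [ 5. 49. 66.] x [644. 691.] y [-336. -290.]
coupling_center 0.51 [292. 219.] 7758 med [559. -30.  58.] z [44. 51. 87.] x [419. 716.] y [-205.  148.]
cap1 0.63 [252. 202.] 226 med [618.  78.  70.] z [54. 72. 77.] x [597. 642.] y [ 55. 101.]
cap1 0.6 [325. 224.] 208 med [ 554. -143.   72.] z [63. 73. 78.] x [532. 577.] y [-166. -121.]
cap1 0.51 [287. 222.] 1336 med [550. -23.  82.] z [71. 83. 88.] x [494. 611.] y [-81.  32.]
cap1 0.5 [273. 186.] 232 med [663.  18.  69.] z [51. 72. 78.] x [642. 688.] y [-5. 45.]
bush 0.48 [274. 185.] 210 med [664.  17.  71.] z [56. 73. 78.] x [643. 688.] y [-5. 41.]
bush 0.43 [240. 219.] 94 med [549. 117.  73.] z [57. 77. 86.] x [536. 563.] y [102. 133.]
gasket 0.55 [250. 235.] 106 med [504.  77.  53.] z [46. 54. 59.] x [485. 523.] y [59. 96.]
{'t': 0.45, 'qpos': array([ 1.23498959e+00,  4.23155737e-01,  1.62995663e+00,  5.02592674e-05,
        1.08855781e+00, -1.90025252e-02]), 'qvel': array([ 0.00141081, -0.0031418 , -0.00118016, -0.00015709, -0.00101821,
       -0.00066084]), 'joint_torque': array([-1.48320429e-03, -5.44071007e+01, -2.73738348e+01,  6.43226691e-02,
        1.81613595e-02, -3.85992746e-05]), 'ee_pos': array([194.65723183, 593.86953519, 222.61794105]), 'orientation': array([ 2.54405689e+00,  1.84318482e+00, -1.39906665e-04]), 'ft_force': array([ 0.51647199, -0.6701182 ,  0.26759568]), 'moment': array([ 0.0451336 ,  0.03563263, -0.04008399]), 'width': 87.65012910118313}
```

Run:
```python
import cv2
a=cv2.imread('pics/top0.png')[120:300,180:430]; cv2.imwrite('pics/topc.png',cv2.resize(a,None,fx=3.2,fy=3.2,interpolation=cv2.INTER_CUBIC))
```

```text
(no output)
```

View pics/topc.png

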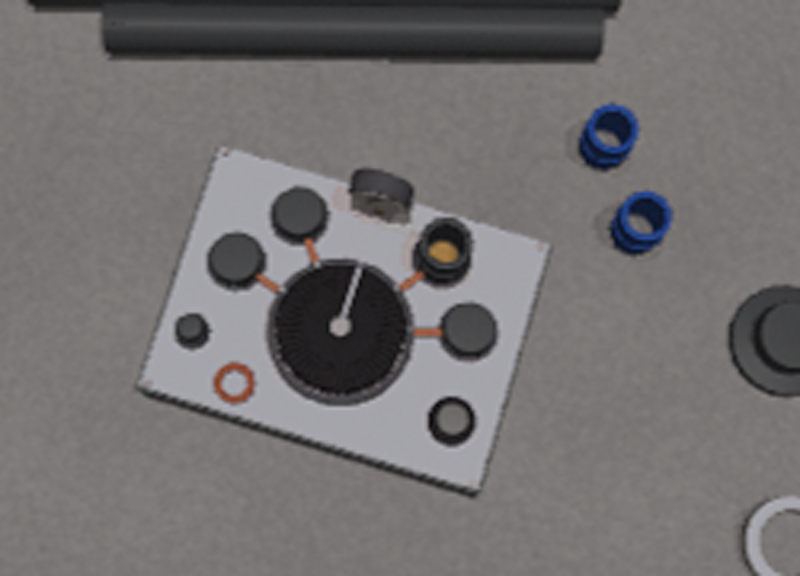

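View pics/scene0.png

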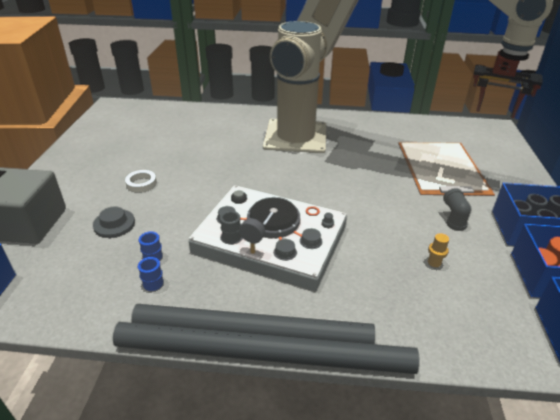

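The wanted part is the dark tube with the brass inside, top pixel (320,195). It stands on the first port clockwise of the gauge, the −0.628 detent. Look-alikes are the blue tubes at (372,165) and (381,187), rejected by colour, and low caps at (252,202), (273,186) and (325,224). The crop confirms the choice: it's the only grey open tube, and it's about 114 mm high. The button is at about (321,251) and the pointer is aimed at the gauge. I'll go above the dial with the jaws shut.

```bash
python3 -m inch '[{"tx":-3.96,"ty":4.42,"jaw":0},{"tx":-3.96,"ty":4.42,"jaw":0},{"tx":-3.96,"ty":4.42,"jaw":0},{"tx":-3.96,"ty":4.42,"jaw":0},{"tx":-3.96,"ty":4.42,"jaw":0},{"tx":-3.96,"ty":4.42,"jaw":0},{"tx":-3.96,"ty":4.42,"jaw":0},{"tx":-3.96,"ty":4.42,"jaw":0},{"tx":-3.96,"ty":4.42,"jaw":0},{"tx":-3.96,"ty":4.42,"jaw":0},{"tx":-3.96,"ty":4.42,"jaw":0},{"jaw":0}]'
python3 - <<'E'
from h import *
C=cal('wrist'); im,d=viewer.get_image('wrist'); save('w1',im); print(get_obs()['ee_pos'],get_obs()['orientation'],get_obs()['width'],get_obs()['t'])
ys,xs=np.nonzero(d>0); W=world(C,np.c_[xs,ys],d[ys,xs])
s=(abs(W[:,2]-84)<4)&(np.hypot(W[:,0]-551,W[:,1]+23)<75); P=W[s]
print('dialtop',s.sum(),P.mean(0),np.percentile(P,[.5,99.5],axis=0).round(1))
c,r=cv2.minEnclosingCircle(P[:,:2].astype(np.float32)); print(c,r)
for n in ['dial_top','button_top','coupling_center']:
    for m in masks_of('wrist',n)[:3]:
        q=m['pixels']&(d>0); y,x=np.nonzero(q); V=world(C,np.c_[x,y],d[y,x]); print(n,round(m['score'],2),np.round(m['location']),V.mean(0).round(1),np.percentile(V[:,2],[5,50,95]).round(1))
E
```

```text
[194.68027904 593.89453882 222.64607375] [ 2.54397862e+00  1.84323491e+00 -1.88030187e-05] 87.82709231379435 0.5$[0]: bad value
<stdin>:5: RuntimeWarning: Mean of empty slice.
  ret = um.true_divide(
Traceback (most recent call last):
IndexError: index -1 is out of bounds for axis 0 with size 0
```

View pics/w1.png

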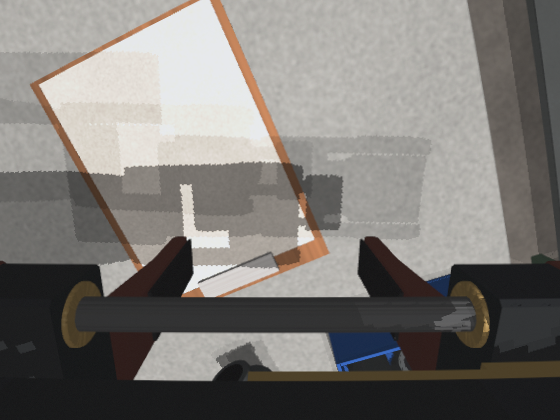

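The picture shows the arm hasn't moved: the call was refused, most likely because every field has to be given. I'll resend it with all fields.

```bash
cat > look.py <<'E'
import sys
from h import *
C=cal('wrist'); o=get_obs(); im,d=viewer.get_image('wrist'); save(sys.argv[1],im); print(o['ee_pos'],o['orientation'],o['width'],o['t'])
print('cam pos',(-C[2].T@C[3]).round(),'axis',C[2][2].round(2))
for n in ['dial_top','button_top','coupling_center']:
    for m in masks_of('wrist',n)[:3]:
        q=m['pixels']&(d>0); y,x=np.nonzero(q)
        if len(x)<20: continue
        V=world(C,np.c_[x,y],d[y,x]); print(n,round(m['score'],2),np.round(m['location']),V.mean(0).round(1),np.percentile(V[:,2],[5,50,95]).round(1),np.percentile(V[:,:2],[1,99],axis=0).round(1).tolist())
E
python3 -m inch '[{"tx":-3.96,"ty":4.42,"tz":0,"ax":0,"ay":0,"az":0,"jaw":0},{"tx":-3.96,"ty":4.42,"tz":0,"ax":0,"ay":0,"az":0,"jaw":0},{"tx":-3.96,"ty":4.42,"tz":0,"ax":0,"ay":0,"az":0,"jaw":0},{"tx":-3.96,"ty":4.42,"tz":0,"ax":0,"ay":0,"az":0,"jaw":0},{"tx":-3.96,"ty":4.42,"tz":0,"ax":0,"ay":0,"az":0,"jaw":0},{"tx":-3.96,"ty":4.42,"tz":0,"ax":0,"ay":0,"az":0,"jaw":0},{"tx":-3.96,"ty":4.42,"tz":0,"ax":0,"ay":0,"az":0,"jaw":0},{"tx":-3.96,"ty":4.42,"tz":0,"ax":0,"ay":0,"az":0,"jaw":0},{"tx":-3.96,"ty":4.42,"tz":0,"ax":0,"ay":0,"az":0,"jaw":0},{"tx":-3.96,"ty":4.42,"tz":0,"ax":0,"ay":0,"az":0,"jaw":0},{"tx":-3.96,"ty":4.42,"tz":0,"ax":0,"ay":0,"az":0,"jaw":0},{"tx":0,"ty":0,"tz":0,"ax":0,"ay":0,"az":0,"jaw":0}]'
python3 look.py w2
```

```text
t: 2.0
ee_pos: [522.8, 25.4, 222.8]
orientation: [2.548, 1.836, 0.001]
ft_force: [-0.6, 0.2, 0.1]
width: 0.6
[522.80430514  25.38426612 222.83984142] [2.54758510e+00 1.83641955e+00 1.43430010e-03] 0.600958034018214 2.0
cam pos [458.  47. 385.] axis [ 0.24 -0.08 -0.97]
dial_top 0.76 [236. 220.] [531.6 -17.7  84.3] [81.3 84.3 85.6] [[492.6, -75.8], [573.3, 37.8]]
button_top 0.95 [114. 192.] [ 468.4 -123.7   71.4] [65.8 72.1 73.4] [[455.3, -139.4], [482.1, -111.2]]
coupling_center 0.66 [ 75. 360.] [ 646.5 -283.2   38.6] [  2.6  22.5 328.2] [[490.1, -323.8], [684.1, -6.0]]
```

View pics/w2.png

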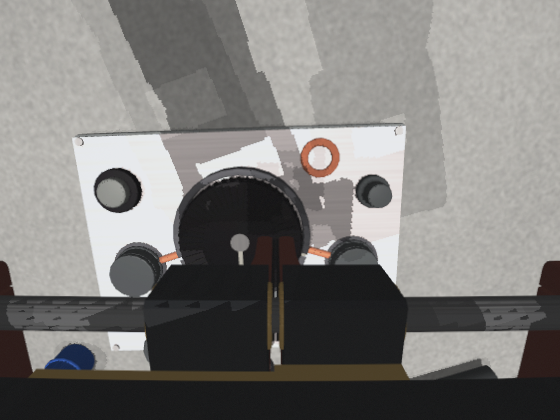

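The picture shows the dial hub at (240,243) with the pointer running toward the gauge, and the button at (111,193). The near deck corners are at about (76,137) and (404,126). Next I'll turn these into positions.

Run:
```python
from h import *
C=cal('wrist'); d=viewer.get_image('wrist')[1]; o=get_obs()
hub=atz(C,[240,243],84)[0]; pt=atz(C,[241,264],84)[0]; a,b=atz(C,[[76,137],[404,126]],50)
print('hub',hub,'ptr',np.degrees(np.arctan2(*(pt-hub)[1::-1])),'edge yaw',np.degrees(np.arctan2(*(b-a)[1::-1]))-90,a,b)
# circle fit of visible dial rim
ys,xs=np.nonzero(d>0); W=world(C,np.c_[xs,ys],d[ys,xs]); s=(abs(W[:,2]-84)<3)&(np.hypot(*(W[:,:2]-hub[:2]).T)<66); P=W[s]
ang=np.arctan2(P[:,1]-hub[1],P[:,0]-hub[0]); rr=np.hypot(*(P[:,:2]-hub[:2]).T); E=[]
for k in np.arange(-np.pi,np.pi,.1):
    q=(ang>=k)&(ang<k+.1)
    if q.sum()>50 and np.percentile(rr[q],99)>50: E.append(P[q][np.argmin(abs(rr[q]-np.percentile(rr[q],99)))][:2])
E=np.array(E); A=np.c_[2*E,np.ones(len(E))]; x=np.linalg.lstsq(A,(E**2).sum(1),rcond=None)[0]; print('circ',x[:2],np.sqrt(x[2]+x[:2]@x[:2]),len(E))
Ct=cal('top'); print('top hub',atz(Ct,[180+340/3.2,120+327/3.2],84),'coup',atz(Ct,[180+447/3.2,120+240/3.2],114),'gauge-ish')
m=masks_of('wrist','button_top')[0]['pixels']; y,x=np.nonzero(m); print('btn',atz(C,[x.mean(),y.mean()],72))
R=cv2.Rodrigues(o['orientation'])[0]; print(R.round(3))
yaw=np.radians(-17); c=np.array([*hub[:2]])
print('target tool shift', R.T@(np.r_[c-42*np.array([np.cos(yaw),np.sin(yaw)]),95]-o['ee_pos']), o['ee_pos'])
```

```text
hub [550.59968575 -16.66183774  84.        ] ptr -17.10360695693767 edge yaw -16.33583291735006 [ 403.80140008 -143.66646881   50.        ] [496.12487293 171.32377411  50.        ]
circ [551.5462657 -20.2726886] 59.635373442371474 35
top hub [[551.0210779  -22.44380642  84.        ]] coup [[ 628.24544208 -120.00329264  114.        ]] gauge-ish
btn [[ 468.17459747 -123.75672439   72.        ]]
[[ 0.31   0.951 -0.   ]
 [ 0.951 -0.31   0.   ]
 [ 0.    -0.    -1.   ]]
target tool shift [-35.41028731   1.24810002 127.64296869] [520.28460568  29.65011817 222.64386479]
```

The hub is at about (551.3,−21) and the tester's yaw is about −16.4°. The wrist picture was taken while the arm was still settling, so I weight the settled circle fit and the top view. I'll descend to just above the near side of the dial, at r = 42 mm.

```bash
python3 -m inch '[{"tx":-1.93,"ty":0.16,"tz":2.0,"ax":0,"ay":0,"az":0,"jaw":0},{"tx":-1.93,"ty":0.16,"tz":3.0,"ax":0,"ay":0,"az":0,"jaw":0},{"tx":0,"ty":0,"tz":3.0,"ax":0,"ay":0,"az":0,"jaw":0},{"tx":0,"ty":0,"tz":2.5,"ax":0,"ay":0,"az":0,"jaw":0},{"tx":0,"ty":0,"tz":1.5,"ax":0,"ay":0,"az":0,"jaw":0},{"tx":0,"ty":0,"tz":0.75,"ax":0,"ay":0,"az":0,"jaw":0},{"tx":0,"ty":0,"tz":0,"ax":0,"ay":0,"az":0,"jaw":0},{"tx":0,"ty":0,"tz":0,"ax":0,"ay":0,"az":0,"jaw":0}]'
```

```text
t: 3.3
ee_pos: [512.6, -9.1, 95.9]
orientation: [2.543, 1.843, 0.002]
ft_force: [0.4, -0.1, -0.8]
width: 0.6
```

```bash
python3 -m inch '[{"tx":0,"ty":0,"tz":0.7,"ax":0,"ay":0,"az":0,"jaw":0},{"tx":0,"ty":0,"tz":0.4,"ax":0,"ay":0,"az":0,"jaw":0},{"tx":0,"ty":0,"tz":0.3,"ax":0,"ay":0,"az":0,"jaw":0},{"tx":0,"ty":0,"tz":0.25,"ax":0,"ay":0,"az":0,"jaw":0},{"tx":0,"ty":0,"tz":0,"ax":0,"ay":0,"az":0,"jaw":0},{"tx":0,"ty":0,"tz":0,"ax":0,"ay":0,"az":0,"jaw":0}]'; python3 -c "
from h import *; import time
o=get_obs(); print(o['ee_pos'],o['ft_force'])"
```

```text
t: 4.05
ee_pos: [511.9, -9.2, 79.0]
orientation: [-2.544, -1.843, 0.0]
ft_force: [-1.4, 0.4, 7.4]
width: 0.5
[511.85167754  -9.16638928  78.97680048] [-1.37770669  0.42793311  7.413747  ]
```

Contact force is 7.4 N, about 5 mm down. I'll carry the dial clockwise about 37° along the arc.

```bash
python3 -m inch '[{"tx":0.2,"ty":0.006,"tz":0.04,"ax":0,"ay":0,"az":2.7,"jaw":0},{"tx":0.31,"ty":0.011,"tz":0,"ax":0,"ay":0,"az":4.2,"jaw":0},{"tx":0.31,"ty":0.011,"tz":0,"ax":0,"ay":0,"az":4.2,"jaw":0},{"tx":0.31,"ty":0.011,"tz":0,"ax":0,"ay":0,"az":4.2,"jaw":0},{"tx":0.31,"ty":0.011,"tz":0,"ax":0,"ay":0,"az":4.2,"jaw":0},{"tx":0.31,"ty":0.011,"tz":0,"ax":0,"ay":0,"az":4.2,"jaw":0},{"tx":0.31,"ty":0.011,"tz":0,"ax":0,"ay":0,"az":4.2,"jaw":0},{"tx":0.31,"ty":0.011,"tz":0,"ax":0,"ay":0,"az":4.2,"jaw":0},{"tx":0.31,"ty":0.011,"tz":0,"ax":0,"ay":0,"az":4.2,"jaw":0},{"tx":0,"ty":0,"tz":0,"ax":0,"ay":0,"az":0,"jaw":0},{"tx":0,"ty":0,"tz":0,"ax":0,"ay":0,"az":0,"jaw":0}]'
python3 -c "
from h import *
im,d=viewer.get_image('top'); save('top1',im); a=im[180:270,240:350]; save('t1c',cv2.resize(a,None,fx=6,fy=6,interpolation=cv2.INTER_CUBIC)); print(get_obs()['ft_force'])"
```

```text
t: 5.42
ee_pos: [527.0, 12.7, 78.5]
orientation: [-2.991, -0.958, 0.001]
ft_force: [-3.5, 3.2, 7.5]
width: 0.5
[-2.48406431  3.67188101  8.01259684]
```

View pics/t1c.png

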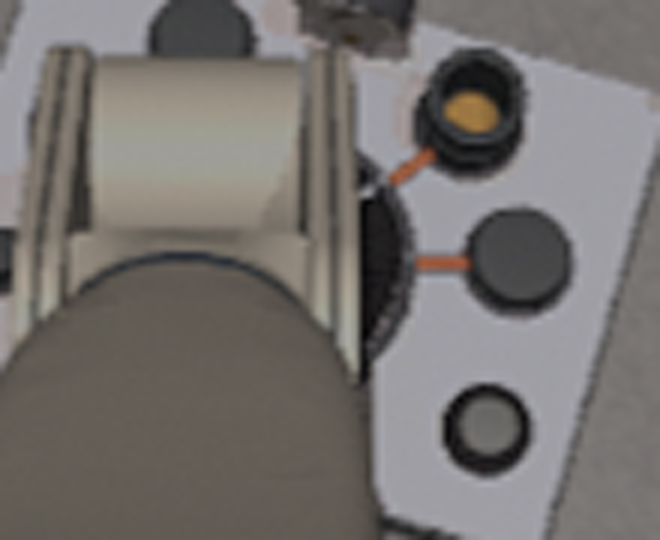

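In the crop the pointer tip is visible at (372,188), slightly short of the coupling's line. I'll lift off so it can fall into the detent, go above the button, and look again from the top.

```bash
python3 -m inch '[{"tx":0,"ty":0,"tz":-1,"ax":0,"ay":0,"az":0,"jaw":0},{"tx":0,"ty":0,"tz":-2,"ax":0,"ay":0,"az":0,"jaw":0},{"tx":0,"ty":0,"tz":-3,"ax":0,"ay":0,"az":0,"jaw":0},{"tx":-3.18,"ty":1.92,"tz":0,"ax":0,"ay":0,"az":0,"jaw":0},{"tx":-3.18,"ty":1.92,"tz":0,"ax":0,"ay":0,"az":0,"jaw":0},{"tx":-3.18,"ty":1.92,"tz":0,"ax":0,"ay":0,"az":0,"jaw":0},{"tx":-3.18,"ty":1.92,"tz":0,"ax":0,"ay":0,"az":0,"jaw":0},{"tx":0,"ty":0,"tz":0,"ax":0,"ay":0,"az":0,"jaw":0},{"tx":0,"ty":0,"tz":0,"ax":0,"ay":0,"az":0,"jaw":0}]'
python3 -c "
from h import *
im,d=viewer.get_image('top'); save('top2',im); a=im[180:270,240:350]; save('t2c',cv2.resize(a,None,fx=6,fy=6,interpolation=cv2.INTER_CUBIC)); o=get_obs();print(o['ft_force'],o['ee_pos'],o['t'])
C=cal('top'); c=np.array([551.3,-21.5,84])
for a in (-36,): print((proj(C,[c]+[c+50*np.array([np.cos(np.radians(a-16.4)),np.sin(np.radians(a-16.4)),0])])-[240,180])*6)"
```

```text
t: 6.6
ee_pos: [469.1, -124.2, 138.4]
orientation: [2.992, 0.958, 0.001]
ft_force: [-0.6, -0.4, -0.6]
width: 0.3
[-0.2381471  -0.58685337 -0.10832194] [ 469.1691911  -123.86601305  138.34583135] 6.65
[[275.60774012 252.54892129]
 [355.75422432 193.6276254 ]]
```

View pics/t2c.png

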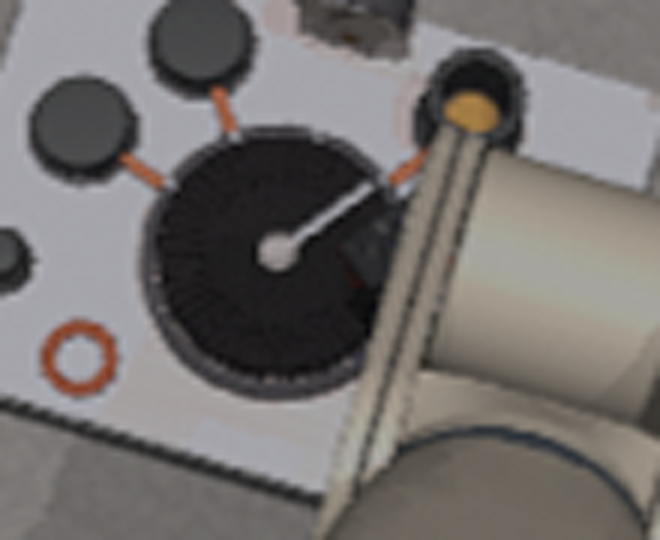

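The pointer now runs from (277,252) to (370,185), straight at the coupling's port line, so it's in the detent. Next is the button, whose top is at z ≈ 72.

```bash
python3 -m inch '[{"tx":0,"ty":0,"tz":2.0,"ax":0,"ay":0,"az":0,"jaw":0},{"tx":0,"ty":0,"tz":2.5,"ax":0,"ay":0,"az":0,"jaw":0},{"tx":0,"ty":0,"tz":1.2,"ax":0,"ay":0,"az":0,"jaw":0},{"tx":0,"ty":0,"tz":0.4,"ax":0,"ay":0,"az":0,"jaw":0},{"tx":0,"ty":0,"tz":0.4,"ax":0,"ay":0,"az":0,"jaw":0},{"tx":0,"ty":0,"tz":0.3,"ax":0,"ay":0,"az":0,"jaw":0},{"tx":0,"ty":0,"tz":0,"ax":0,"ay":0,"az":0,"jaw":0},{"tx":0,"ty":0,"tz":0,"ax":0,"ay":0,"az":0,"jaw":0}]'
```

```text
t: 7.65
ee_pos: [469.2, -124.4, 70.7]
orientation: [2.991, 0.959, 0.002]
ft_force: [0.7, 1.9, 2.0]
width: 0.2
```

```bash
python3 -m inch '[{"tx":0,"ty":0,"tz":0.2,"ax":0,"ay":0,"az":0,"jaw":0},{"tx":0,"ty":0,"tz":0.1,"ax":0,"ay":0,"az":0,"jaw":0},{"tx":0,"ty":0,"tz":0,"ax":0,"ay":0,"az":0,"jaw":0},{"tx":0,"ty":0,"tz":0,"ax":0,"ay":0,"az":0,"jaw":0}]'; python3 -m inch '[{"tx":0,"ty":0,"tz":0.1,"ax":0,"ay":0,"az":0,"jaw":0},{"tx":0,"ty":0,"tz":0.05,"ax":0,"ay":0,"az":0,"jaw":0},{"tx":0,"ty":0,"tz":0,"ax":0,"ay":0,"az":0,"jaw":0},{"tx":0,"ty":0,"tz":0,"ax":0,"ay":0,"az":0,"jaw":0}]'
```

```text
t: 8.15
ee_pos: [469.2, -124.4, 67.4]
orientation: [2.991, 0.959, 0.001]
ft_force: [2.3, 2.2, 4.4]
width: 0.7
t: 8.65
ee_pos: [469.2, -124.4, 66.3]
orientation: [2.991, 0.959, 0.001]
ft_force: [1.5, 2.5, 10.2]
width: -0.0
```

```bash
python3 -m inch '[{"tx":0,"ty":0,"tz":0.1,"ax":0,"ay":0,"az":0,"jaw":0},{"tx":0,"ty":0,"tz":0,"ax":0,"ay":0,"az":0,"jaw":0},{"tx":0,"ty":0,"tz":0,"ax":0,"ay":0,"az":0,"jaw":0}]'
```

```text
t: 9.02
ee_pos: [469.3, -124.4, 66.0]
orientation: [2.991, 0.959, 0.002]
ft_force: [-1.2, 3.7, 19.9]
width: 0.3
```

There's a hard stop at z = 66.0, 6 mm below where the button was first touched, and the force rose to 20 N, so it's fully down. I'll lift off, clear the tester and check.

```bash
python3 -m inch '[{"tx":0,"ty":0,"tz":-0.6,"ax":0,"ay":0,"az":0,"jaw":0},{"tx":0,"ty":0,"tz":-1.5,"ax":0,"ay":0,"az":0,"jaw":0},{"tx":0,"ty":0,"tz":-4,"ax":0,"ay":0,"az":0,"jaw":0},{"tx":0,"ty":0,"tz":-5,"ax":0,"ay":0,"az":0,"jaw":0},{"tx":-4,"ty":2.5,"tz":-2,"ax":0,"ay":0,"az":0,"jaw":0},{"tx":-4,"ty":2.5,"tz":0,"ax":0,"ay":0,"az":0,"jaw":0},{"tx":-4,"ty":2.5,"tz":0,"ax":0,"ay":0,"az":0,"jaw":0},{"tx":-4,"ty":2.5,"tz":0,"ax":0,"ay":0,"az":0,"jaw":0},{"tx":0,"ty":0,"tz":0,"ax":0,"ay":0,"az":0,"jaw":0},{"tx":0,"ty":0,"tz":0,"ax":0,"ay":0,"az":0,"jaw":0},{"tx":0,"ty":0,"tz":0,"ax":0,"ay":0,"az":0,"jaw":0},{"tx":0,"ty":0,"tz":0,"ax":0,"ay":0,"az":0,"jaw":0}]'
python3 -c "
from h import *
im,d=viewer.get_image('top'); a=im[120:300,180:430]; save('t3c',cv2.resize(a,None,fx=3.2,fy=3.2,interpolation=cv2.INTER_CUBIC)); C=cal('top')
for m in masks_of('top','button_top')[:2]: print('btn',m['location'])
b=d[248:255,318:325]; ys,xs=np.mgrid[248:255,318:325]; print('btn z',np.median(world(C,np.c_[xs.ravel(),ys.ravel()],b.ravel())[:,2]))
for n in ('coupling_center','cap1','bush','gasket'):
  for m in masks_of('top',n)[:4]: print(n,np.round(m['location'],0),round(m['score'],2))
o=get_obs();print(o['ft_force'],o['ee_pos'],o['t'])"
```

```text
t: 10.52
ee_pos: [397.0, -297.7, 195.8]
orientation: [-2.991, -0.961, 0.0]
ft_force: [-0.0, -0.7, 0.3]
width: 0.5
btn [324.8, 244.4]
btn z 70.19073756607808
coupling_center [376. 166.] 0.84
coupling_center [381. 187.] 0.82
coupling_center [318. 197.] 0.63
coupling_center [238. 221.] 0.35
cap1 [275. 182.] 0.67
cap1 [428. 224.] 0.57
cap1 [325. 226.] 0.56
cap1 [255. 204.] 0.56
bush [324. 224.] 0.69
bush [240. 220.] 0.43
[-0.1993425  -0.38295398 -0.08710678] [ 396.82885717 -298.54612915  195.78941962] 10.825
```

View pics/t3c.png

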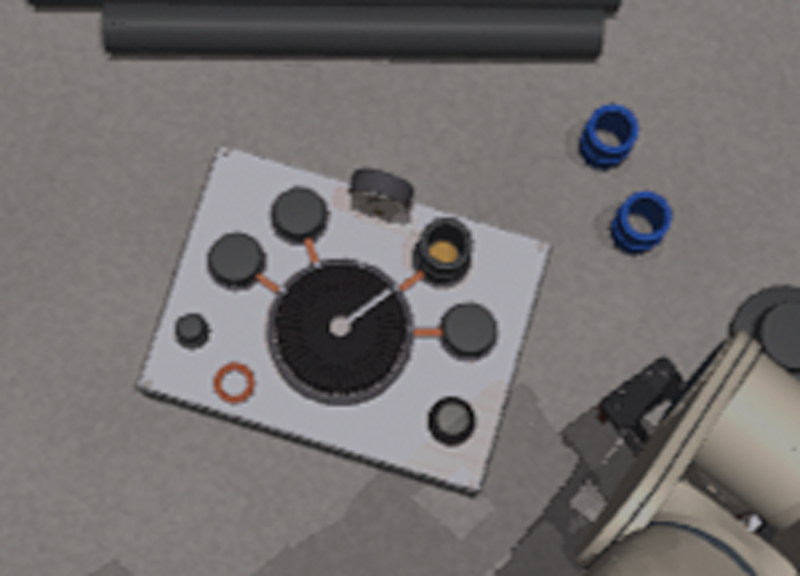

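The pointer, hub (340,327) to tip (395,290), is aimed at the coupling at (443,250). The coupling, caps, bush and gasket sit at the same pixels as in the first picture. The button is back up at z ≈ 70–72, and the arm is clear of everything.

```bash
python3 -c "
from h import *
print(ctrl.close_job())"
```

```text
the job is handed in; nothing more can be done
None
```

The dial now points at the tall coupling, the start button was pressed and came back up, and I handed the job in at about 11 s of the 42 s allowed.

- **Dial:** I pressed the closed fingertips about 5 mm down (7–8 N) and turned the dial about 36° clockwise. When I lifted off, the pointer settled on the −0.628 detent. The last top picture shows it in line with the coupling's port.
- **Button:** I pressed it until it stopped, 6 mm below where it started, and the force rose to 20 N. After I lifted off, its top measured about 70 mm, against about 72 mm from the wrist camera before. That is within the depth noise, and a button still pressed would read about 66 mm.
- **Other parts:** The coupling, the caps, the bush and the gasket sit at the same pixels as at the start. I did not re-check the loose parts on the table one by one. The arm stayed well above them, and the final force reading is about zero.
- **What failed or disagreed:**
  - The first move was refused because its rows left out some fields, so nothing moved.
  - One wrist estimate of the dial centre was about 4 mm off because the arm was still settling. I used the settled measurement and the top view instead.
  - The networks mislabelled some parts at low scores, for example calling a cap a bush, so I went by the pictures.

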